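# Charge a grinding jar and lap its cover

## Robot

A 7-joint arm with a two-finger parallel gripper is mounted at the origin on the work surface. World frame = base frame: x ahead of the robot, y to its left, z up, the work surface at z = 0. Lengths are in m, angles in rad, forces in N, time in s.
With the tool pointing down it reaches from about 0.425 to 0.925 m from the base axis. Payload 6.8 kg.
Tool frame: the origin (TCP) lies midway between the tips of the shut fingers; the grasp point (between the pads) lies 19 mm behind it; z points along the fingers, y is the line along which they close (so a half turn about z gives the same grasp; the last joint's range is limited). The gripper opens to 85 mm and grips with 20 to 120 N. Pads are 22 mm wide; open, the fingers measure 114 mm over their backs; the gripper's body (76 mm by 85 mm) begins 54 mm behind the grasp point. The pads swing forward as they close: fully open they stand 13 mm farther back than shut.
Start: joints at [1.075, 0.477, 0.022, 1.555, -0.011, 1.109, -0.083], TCP at [0.255, -0.625, 0.231] pointing down, gripper open.
Joint ranges: [-2.96, 2.96], [-0.34, 2.1], [-1.41, 1.46], [0.24, 2.44], [-1.37, 4.51], [0.17, 1.92], [-2.96, 2.96]. Speed limits (rad/s): [2.39, 2.39, 3.14, 3.14, 3.14, 3.14, 3.14].

## Interface

Orientations are given as a unit quaternion [w, x, y, z].
In Python, from station import bot, eyes, ticket gives the robot as it stands.
- The arm moves only by the shell command python3 -m crank 'ROWS' [FORCE]. ROWS is text: rows parted by semicolons, each of 7 numbers parted by spaces: the shift along the tool's x, y, z in units of 0.5 m (1.0 is 0.5 m), then the turn, a rotation vector about the tool's x, y, z in units of 180 degrees (1.0 is 180 degrees), then the closure, from 0 (fully open) to 1 (shut). A call has 1 to 20 rows; each row is the pose to reach, as a shift and turn from the pose commanded when the call began, along the tool's axes at that moment, turning the shorter way round; what a row does not reach only later rows make up. A row lasts 1/10 s, in which the tool goes at most 50 mm and 8.59 degrees, less where a joint would pass 70% of its speed; a pose out of reach is approached as far as the arm can. A call with a number of a shift or a turn outside -1 to 1 is refused whole. A call with a gripper value outside its range is refused whole. The fingers move at their own pace and stop on an object; FORCE is the grip in N (left out, the last holds). Time passes only in rows, so rows that repeat a pose let the fingers close. It gives the time, the measured TCP pose, the force, the opening and the grip force at its end, in the units of the state.
- bot.get_obs(): the state, without advancing time (a new reading comes with each control period).
- eyes.read_camera(name): name is "scene" or "top" or "wrist"; returns a dict with "image" (384x512x3 uint8, red, green, blue), "K" (3x3 intrinsics, pixels), "dist" ([k1, k2, p1, p2, k3] as OpenCV has them; the pictures are not rectified), "R" (3x3) and "t" (3): a world point X has camera coordinates R X + t. Camera axes: x right, y down, z forward; pixel columns grow to the right and rows downward; lengths in m; the calibration is good to about 2 mm. A picture is of the moment at which its call begins. There is no depth.
- ticket.hand_in(): hands the job in; it is judged then, once.
The state is a dict: "t": time; "q": joint angles; "joint_vel": joint speeds; "joint_torque": joint torques, N m; "eef_pos": TCP position; "tool_rot": TCP orientation; "contact_force": force on the tool from outside, world axes, zero at the start; "torque": the same for the moment, N m; "gripper_width": opening from 0.0 (shut) to 1.0 (fully open); "grasp_force": force on a finger pad.
Only numpy, scipy, OpenCV 4.12 (cv2) and the standard library are available. Lean on these libraries where they do the work, as an engineer would, in place of code of your own. Each camera call takes 0.05 s, during which the arm holds its last target. There are 200 camera calls.

## Task

Charge the grinding jar: with the scoop, not the fingers, tip all the white grinding balls from the trough into the jar's well (only a ball spilled outside the trough may be picked up by hand), and stand the scoop back in the trough, at the end where it stood. Before closing the jar, lap the cover: hold it by its knob flat on the middle of the sprung lapping plate and rub it from the end with the upright stop to the open end and back in one unhurried stroke, pressing steadily so that the plate stays sunk about half-way and never bottoms. Finish with the cover flat and centred on the jar; leave the vial, the slide and the holder plate where they are.

Things in the scene. Friction and masses are not known exactly. Their poses are not given: they have to be found in the camera images.
- trough_floor (a point): Fixed grey trough, inside 230 x 70 mm, walls 40 mm high. Floor: a shallow V, each half rising 18 degrees from a centre groove where balls gather in single file. Point: on the groove, mid-length, 6 mm above the bench. x runs along the groove to the ball end (end walls' inner faces at x = +115 mm, and -115 mm behind the scoop), roughly to the robot's right; y across; z up.
- scoop: Steel scoop in the trough, 0.1 kg, holds 2 to 5 balls. Origin: underside of its V floor (same 18 degree V, polished, so it slides and centres itself in the groove; 1.6 mm thick), centre line; x to the open front, z up. Rear end of the underside (heel) at x = -16 mm, pocket from x = -2 to +28 mm, 45 mm wide outside, side walls to z = 25 mm. Balls stay in while its front is up, roll out when it is 25 degrees down.
- scoop_lip (a point): Middle of the scoop's front lip, on its centre line: 28 mm ahead of the scoop's origin and 1 mm above it; axes as the scoop's.
- scoop_grip (a point): Grip point on the scoop's black upright handle: 10 mm behind the scoop's origin, 88 mm above it; axes as the scoop's. The handle is a flat bar 14 mm thick along x, 24 mm wide along y, from z = 10 to 114 mm; gripped across the 14 mm (a finger in front, one behind) it does not pivot.
- jar_mouth (a point): Grinding jar: fixed square steel block 130 x 130 x 45 mm with a round well 72 mm across and 38 mm deep in its middle. Point: centre of the well's mouth, flush with the block's flat top, 45 mm above the bench; z up, x and y along the block's sides.
- cover_face (a point): Jar cover: loose flat aluminium disc 88 mm across, 10 mm thick, about 0.2 kg, with an upright black knob on top. Point: centre of its flat underside (the face that is lapped and that seals the jar); z up.
- cover_knob (a point): Grip point on the cover's knob: on its axis, 36 mm above the underside. The knob is a round cylinder 26 mm in diameter, from 10 to 55 mm above the underside.
- lap_mid (a point): Sprung lapping plate, dark steel, 228 x 112 mm, over a fixed grey base 260 x 130 mm. Point (fixed): centre of the plate's top when not pressed, 56 mm above the bench. x along its length from the upright grey stop bar (x = -130 to -120 mm, 16 mm higher than the plate, at the robot's end) to the open end, roughly away from the robot; y across; z up.
- lap_plate (a joint): How far the lapping plate is sunk on its springs, in m: 0 not pressed, 0.016 bottomed, half-way 0.008. It starts to sink at about 4 N and takes 0.7 N more for each mm (about 10 N half-way); the cover's own weight does not sink it.
- vial: Bystander: capped clear vial, 32 mm across, 75 mm high, standing between the robot and the work. Origin under its centre.
- slide: Bystander: white sample slide with dark discs, 55 x 110 x 6 mm, lying beyond the work. Origin under its centre.
- holder: Bystander: dark steel holder plate 60 x 100 x 8 mm, lying beyond the work. Origin under its centre.
- ball0_center (a point): White glazed, slippery ceramic grinding ball, 16 mm in diameter, 13 g, in the trough's groove in front of the scoop; 5 to 7 of them are present. Point: its centre (its axes mean nothing).
- ball1_center (a point): White glazed, slippery ceramic grinding ball, 16 mm in diameter, 13 g, in the trough's groove in front of the scoop; 5 to 7 of them are present. Point: its centre (its axes mean nothing).
- ball2_center (a point): White glazed, slippery ceramic grinding ball, 16 mm in diameter, 13 g, in the trough's groove in front of the scoop; 5 to 7 of them are present. Point: its centre (its axes mean nothing).
- ball3_center (a point): White glazed, slippery ceramic grinding ball, 16 mm in diameter, 13 g, in the trough's groove in front of the scoop; 5 to 7 of them are present. Point: its centre (its axes mean nothing).
- ball4_center (a point): White glazed, slippery ceramic grinding ball, 16 mm in diameter, 13 g, in the trough's groove in front of the scoop; 5 to 7 of them are present. Point: its centre (its axes mean nothing).
- ball5_center (a point): White glazed, slippery ceramic grinding ball, 16 mm in diameter, 13 g, in the trough's groove in front of the scoop; 5 to 7 of them are present. Point: its centre (its axes mean nothing).
- ball6_center (a point): White glazed, slippery ceramic grinding ball, 16 mm in diameter, 13 g, in the trough's groove in front of the scoop; 5 to 7 of them are present. Point: its centre (its axes mean nothing).
- ball7_center (a point): White glazed, slippery ceramic grinding ball, 16 mm in diameter, 13 g, in the trough's groove in front of the scoop; 5 to 7 of them are present. Point: its centre (its axes mean nothing).
Not all that is in view belongs to the job. Of the things like the scoop, leave any that is turquoise; of the rest the smaller one is meant.

How it is judged:
On the way, in this order (a step that is already met when the one before it is completed fails the run):
1. out: the held cover lies flat on the end of the plate next to the upright stop, with the plate sunk 4 to 12 mm (value of joint lap_plate between 0.004 and 0.012 m and contact force between cover and lap_plate above 2 N and contact force between the fingers and cover above 1 N and angle between cover_face's own z axis and vertical below 0.1 rad and y of cover_face in the frame of lap_mid between -0.02 and 0.02 m and x of cover_face in the frame of lap_mid below -0.045 m), for 0.1 s.
2. out: the held cover lies flat on the first third of the plate, with the plate sunk 4 to 12 mm (value of joint lap_plate between 0.004 and 0.012 m and contact force between cover and lap_plate above 2 N and contact force between the fingers and cover above 1 N and angle between cover_face's own z axis and vertical below 0.1 rad and y of cover_face in the frame of lap_mid between -0.02 and 0.02 m and x of cover_face in the frame of lap_mid between -0.032 and -0.008 m), for 0.1 s.
3. out: the held cover lies flat on the last third of the plate, with the plate sunk 4 to 12 mm (value of joint lap_plate between 0.004 and 0.012 m and contact force between cover and lap_plate above 2 N and contact force between the fingers and cover above 1 N and angle between cover_face's own z axis and vertical below 0.1 rad and y of cover_face in the frame of lap_mid between -0.02 and 0.02 m and x of cover_face in the frame of lap_mid between 0.008 and 0.032 m), for 0.1 s.
4. out: the held cover lies flat on the open end of the plate, with the plate sunk 4 to 12 mm (value of joint lap_plate between 0.004 and 0.012 m and contact force between cover and lap_plate above 2 N and contact force between the fingers and cover above 1 N and angle between cover_face's own z axis and vertical below 0.1 rad and y of cover_face in the frame of lap_mid between -0.02 and 0.02 m and x of cover_face in the frame of lap_mid above 0.045 m), for 0.1 s.
5. back: the held cover lies flat on the last third of the plate, with the plate sunk 4 to 12 mm (all of step 3), for 0.1 s.
6. back: the held cover lies flat on the first third of the plate, with the plate sunk 4 to 12 mm (all of step 2), for 0.1 s.
7. back: the held cover lies flat on the end of the plate next to the upright stop, with the plate sunk 4 to 12 mm (all of step 1), for 0.1 s.
At the end, for the whole second after the job is handed in: All balls present lie in the jar's well (centres at least 10 mm below its mouth); the cover lies flat on the block, within 7 mm of centred on the well; the scoop stands upright in the trough's groove, in the half where it started; everything is at rest (horizontal distance between each of ball0_center, ball1_center, ball2_center, ball3_center, ball4_center, ball5_center, ball6_center, ball7_center and jar_mouth below 0.034 m and z of each of ball0_center, ball1_center, ball2_center, ball3_center, ball4_center, ball5_center, ball6_center, ball7_center in the frame of jar_mouth below -0.01 m and linear speed of each of ball0, ball1, ball2, ball3, ball4, ball5, ball6, ball7 below 0.03 m/s and horizontal distance between cover_face and jar_mouth below 0.007 m and z of cover_face in the frame of jar_mouth between -0.003 and 0.003 m and angle between cover_face's own z axis and vertical below 0.04 rad and linear speed of each of cover, scoop below 0.02 m/s and x of scoop in the frame of trough_floor between -0.105 and 0.01 m and y of scoop in the frame of trough_floor between -0.012 and 0.012 m and z of scoop in the frame of trough_floor below 0.008 m and angle between scoop's own z axis and vertical below 0.12 rad); the robot touches nothing.
It fails at once if a bystander (vial, slide or holder plate) is moved more than 30 mm (distance of any of vial, slide, holder from where it was at the start of the episode above 0.03 m).
It fails at once if the lapping plate is pressed down to its stop (value of joint lap_plate above 0.0155 m).
It fails at once if the fingers touch a ball that lies in the trough ((contact force between the fingers and ball0 above 0.3 N and z of ball0_center in the frame of trough_floor below 0.04 m and x of ball0_center in the frame of trough_floor between -0.115 and 0.115 m and y of ball0_center in the frame of trough_floor between -0.035 and 0.035 m) or (contact force between the fingers and ball1 above 0.3 N and z of ball1_center in the frame of trough_floor below 0.04 m and x of ball1_center in the frame of trough_floor between -0.115 and 0.115 m and y of ball1_center in the frame of trough_floor between -0.035 and 0.035 m) or (contact force between the fingers and ball2 above 0.3 N and z of ball2_center in the frame of trough_floor below 0.04 m and x of ball2_center in the frame of trough_floor between -0.115 and 0.115 m and y of ball2_center in the frame of trough_floor between -0.035 and 0.035 m) or (contact force between the fingers and ball3 above 0.3 N and z of ball3_center in the frame of trough_floor below 0.04 m and x of ball3_center in the frame of trough_floor between -0.115 and 0.115 m and y of ball3_center in the frame of trough_floor between -0.035 and 0.035 m) or (contact force between the fingers and ball4 above 0.3 N and z of ball4_center in the frame of trough_floor below 0.04 m and x of ball4_center in the frame of trough_floor between -0.115 and 0.115 m and y of ball4_center in the frame of trough_floor between -0.035 and 0.035 m) or (contact force between the fingers and ball5 above 0.3 N and z of ball5_center in the frame of trough_floor below 0.04 m and x of ball5_center in the frame of trough_floor between -0.115 and 0.115 m and y of ball5_center in the frame of trough_floor between -0.035 and 0.035 m) or (contact force between the fingers and ball6 above 0.3 N and z of ball6_center in the frame of trough_floor below 0.04 m and x of ball6_center in the frame of trough_floor between -0.115 and 0.115 m and y of ball6_center in the frame of trough_floor between -0.035 and 0.035 m) or (contact force between the fingers and ball7 above 0.3 N and z of ball7_center in the frame of trough_floor below 0.04 m and x of ball7_center in the frame of trough_floor between -0.115 and 0.115 m and y of ball7_center in the frame of trough_floor between -0.035 and 0.035 m)).
Of ball0, ball1, ball2, ball3, ball4, ball5, ball6, ball7 only 5 to 7 are there at a start; the rules pass over those that are not, and their reading is None.
At some moment in a run one of cover may be knocked a few centimetres aside while the robot is not near it.
Once in a run the grip may slacken for a moment while it holds something.
It also fails if it takes over 210 s, if anything falls off the work surface, if the arm or the gripper's body presses on something with over 40 N, if the wrist force passes 120 N, or if a joint passes its speed limit or range.

## Working session

There is one attempt and no reset: what is moved stays moved. The work goes in short steps, Python scripts to look and compute and a shell command to move; the robot and the scene stay as the last step left them, time stands still between calls to the robot, and variables do not carry over. Pictures are saved under pics/ and viewed, at most 14 in all, crops included, and the job is handed in when it is done.

```bash
ls; mkdir -p pics; cat > h.py <<'E'
import numpy as np, cv2
from scipy.spatial.transform import Rotation as Ro
from station import bot, eyes, ticket
def cam(n,save=None):
    c=eyes.read_camera(n)
    if save: cv2.imwrite('pics/'+save+'.png',c['image'][:,:,::-1]); np.savez('pics/'+save,**{k:np.array(c[k]) for k in c})
    return c
def load(n): return dict(np.load('pics/'+n+'.npz'))
def ray(c,uv):
    p=cv2.undistortPoints(np.array([[uv]],float),np.array(c['K']),np.array(c['dist']))[0,0]
    R=np.array(c['R']); return -R.T@np.array(c['t']), R.T@np.array([p[0],p[1],1])
def onz(c,uv,z):
    o,d=ray(c,uv); return o+d*(z-o[2])/d[2]
def tri(c1,u1,c2,u2):
    A=np.zeros((3,3));b=np.zeros(3);L=[ray(c1,u1),ray(c2,u2)]
    for o,d in L:
        d=d/np.linalg.norm(d);P=np.eye(3)-np.outer(d,d);A+=P;b+=P@o
    x=np.linalg.solve(A,b); return x,[np.linalg.norm(np.cross(x-o,d/np.linalg.norm(d))) for o,d in L]
def proj(c,X):
    return cv2.projectPoints(np.array(X,float).reshape(-1,3),cv2.Rodrigues(np.array(c['R']))[0],np.array(c['t'],float),np.array(c['K']),np.array(c['dist']))[0][:,0]
def tool():
    o=bot.get_obs(); w,x,y,z=o['tool_rot']; return np.array(o['eef_pos']),Ro.from_quat([x,y,z,w]),o
E
python3 - <<'E'
from h import *
a=cam('scene','s0');b=cam('top','t0')
cv2.imwrite('pics/s0b.png',cv2.resize(a['image'][:,:,::-1],(800,600)));cv2.imwrite('pics/t0b.png',cv2.resize(b['image'][:,:,::-1],(800,600)))
p,r,o=tool();print(o);print(r.as_matrix())
for c in(a,b):print(-np.array(c['R']).T@c['t'],c['K'][0][0])
E
```

```text
pics
{'t': 0.1, 'q': array([ 1.07484528,  0.47775467,  0.02232173,  1.556345  , -0.01150917,
        1.1093122 , -0.08312261]), 'joint_vel': array([ 0.00106642,  0.0001289 , -0.00081358, -0.00144873,  0.00148546,
        0.0005632 , -0.00085932]), 'joint_torque': array([ 3.62071478e-03, -5.97757888e+01,  1.61310408e+00, -2.81954473e+01,
        1.27724488e-02,  5.00619295e-03, -2.54848072e-05]), 'eef_pos': array([ 0.25508546, -0.62436389,  0.23040077]), 'tool_rot': array([-8.17991081e-04,  9.81253794e-01,  1.92718129e-01, -2.14967200e-04]), 'contact_force': array([ 0.59959308, -0.29701241,  0.30773733]), 'torque': array([-0.0304513 , -0.01286463,  0.01389435]), 'grasp_force': 0.0, 'gripper_width': 0.9999225612797707}
[[ 9.25719353e-01  3.78210439e-01 -7.37158183e-04]
 [ 3.78211143e-01 -9.25718107e-01  1.52245755e-03]
 [-1.06591340e-04 -1.68816986e-03 -9.99998569e-01]]
[ 1.0675199  -0.21544405  1.06529071] 481.18605082222575
[0.34608785 0.03726256 1.31705833] 427.4834891352454
```

View pics/s0b.png

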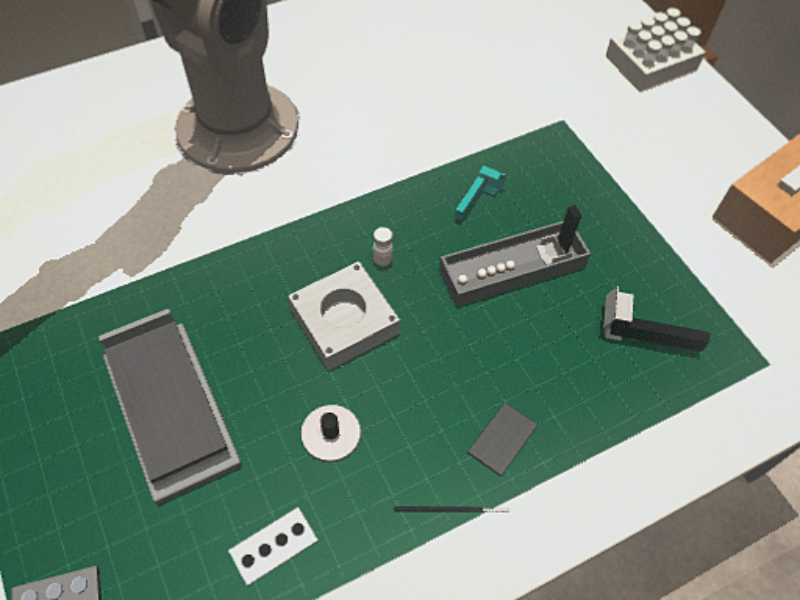

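View pics/t0b.png

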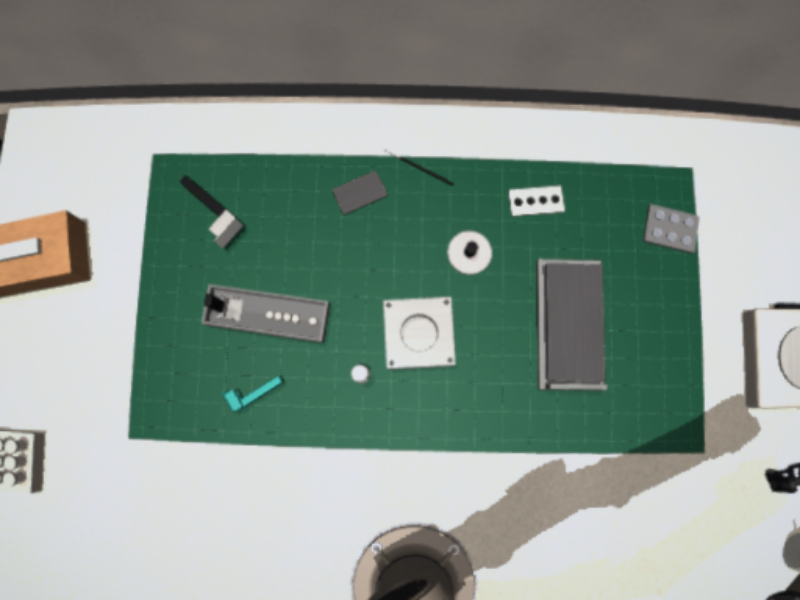

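The top view shows the trough scoop with its handle top at (215,300), the turquoise scoop at (235,400) and a larger black-handled scoop lying at (225,225). Balls are at about (269–312, 314–321), the jar at (419,333), the cover at (470,252), the lap plate at (572,324) and the vial at (360,373). There are three candidate scoops: the one in the trough, the turquoise one (to be left alone) and the larger one lying down. I choose the smaller one, in the trough, and will check it in a crop.

```bash
python3 - <<'E'
from h import *
a=load('s0');b=load('t0')
x=cv2.resize(a['image'][120:215,270:470,::-1],(800,380),interpolation=cv2.INTER_CUBIC)
y=cv2.resize(b['image'][170:225,120:220,::-1],(400,220),interpolation=cv2.INTER_CUBIC)
im=np.zeros((600,800,3),np.uint8);im[:380]=x;im[380:,:400]=y
cv2.imwrite('pics/crop.png',im)
for n,c in(('s',a),('t',b)):
    im=c['image'];h=cv2.cvtColor(im,cv2.COLOR_RGB2HSV)
    gm=cv2.inRange(h,(60,90,20),(90,255,255))  # mat
    ng=cv2.bitwise_not(gm)
    n_,l,st,ce=cv2.connectedComponentsWithStats(ng)
    print(n)
    for i in range(1,n_):
        if 80<st[i,4]<8000:
            cs,_=cv2.findContours((l==i).astype(np.uint8),0,2);r=cv2.minAreaRect(cs[0]);print(st[i].tolist(),ce[i].round(1),cv2.boxPoints(r).round(1).tolist(), onz(c,ce[i],.0).round(3))
E
```

```text
s
[281, 131, 97, 66, 3142] [329.3 166.5] [[277.8999938964844, 165.39999389648438], [368.70001220703125, 130.1999969482422], [383.1000061035156, 167.10000610351562], [292.20001220703125, 202.3000030517578]] [0.506 0.318 0.   ]
[239, 145, 13, 28, 311] [244.8 158.3] [[239.0, 145.0], [251.0, 145.0], [251.0, 172.0], [239.0, 172.0]] [0.381 0.125 0.   ]
[184, 167, 73, 71, 3045] [220.  201.6] [[181.3000030517578, 189.89999389648438], [234.5, 162.39999389648438], [260.3999938964844, 212.5], [207.1999969482422, 240.10000610351562]] [0.476 0.007 0.   ]
[386, 183, 69, 47, 1215] [414.4 208.8] [[376.70001220703125, 210.1999969482422], [391.5, 181.1999969482422], [456.0, 214.0], [441.20001220703125, 243.10000610351562]] [0.715 0.445 0.   ]
[63, 197, 92, 126, 6568] [107.1 259.6] [[56.20000076293945, 216.89999389648438], [113.4000015258789, 194.0], [156.0, 300.6000061035156], [98.80000305175781, 323.5]] [ 0.503 -0.302  0.   ]
[192, 259, 39, 37, 1127] [211.4 276.9] [[192.0, 259.0], [230.0, 259.0], [230.0, 295.0], [192.0, 295.0]] [ 0.653 -0.097  0.   ]
[299, 258, 45, 47, 1071] [321.3 280.7] [[298.39999
[... 1205 characters left out ...]
07.5] [[342.3999938964844, 165.10000610351562], [386.3999938964844, 164.1999969482422], [388.1000061035156, 249.0], [344.0, 249.89999389648438]] [ 0.513 -0.303  0.   ]
[129, 182, 82, 38, 2172] [169.7 200. ] [[127.9000015258789, 208.0], [131.8000030517578, 180.6999969482422], [210.89999389648438, 192.0], [207.0, 219.3000030517578]] [0.521 0.309 0.   ]
[245, 189, 47, 48, 2076] [267.8 212.7] [[243.89999389648438, 190.89999389648438], [289.3999938964844, 188.60000610351562], [291.70001220703125, 234.3000030517578], [246.1999969482422, 236.60000610351562]] [0.49  0.001 0.   ]
[224, 233, 13, 13, 139] [230.1 238.8] [[224.0, 233.0], [236.0, 233.0], [236.0, 245.0], [224.0, 245.0]] [0.406 0.115 0.   ]
```

View pics/crop.png

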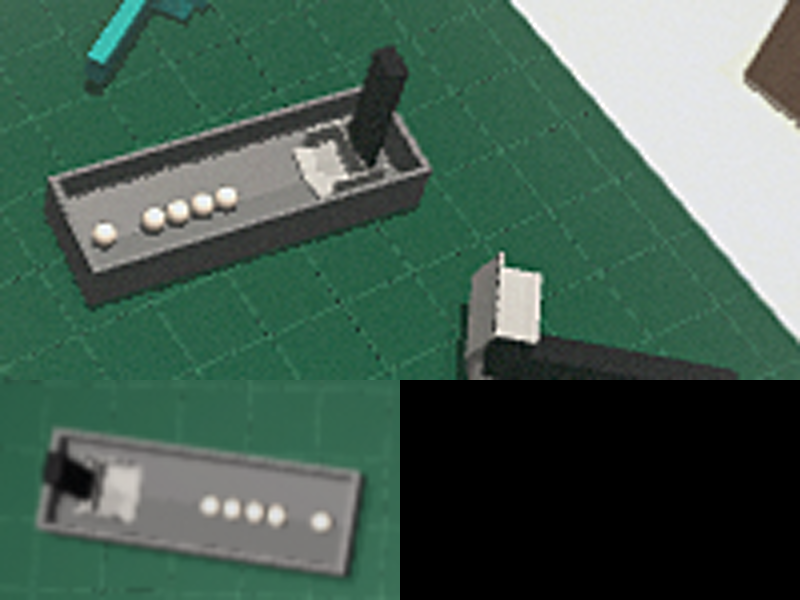

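The crop shows five balls in the groove, one of them apart at the far end. The small black-handled steel scoop stands at the other end with its handle top near scene pixel (367,133). That is the one to use.

```bash
python3 - <<'E'
from h import *
a=load('s0');b=load('t0')
P=[]
for s,t in [((282.5,165),(206.8,218.8)),((292,188),(210,192.5)),((377.5,161.3),(134.3,182)),((361.3,141.3),(129.5,207)),((366.8,133),(133.8,192))]:
    x,e=tri(a,s,b,t);P.append(x);print(x.round(4),np.round(e,4))
P=np.array(P);c=P[:4].mean(0);d=(P[0]+P[1]-P[2]-P[3])/2;print('trough c',c,'dir',d,np.degrees(np.arctan2(d[1],d[0])),np.linalg.norm(d))
# jar: four outer corners top face, well
for n,c,pts in(('t',b,[(384,298),(451,297),(456,366),(387,369)]),('s',a,[(290,298),(361,263),(399,317),(332,353)])):
    q=np.array([onz(c,np.array(p)/1.5625,.045) for p in pts]);print(n,q[:,:2].round(3).tolist(),q.mean(0).round(4))
# lap plate
for n,c,pts in(('t',b,[(546,262),(603,262),(605,384),(546,384)]),):
    q=np.array([onz(c,np.array(p)/1.5625,.056) for p in pts]);print(n,q[:,:2].round(3).tolist(),q.mean(0).round(4))
print('knob',tri(a,np.array((330,417))/1.5625,b,np.array((471,247))/1.5625))
E
```

```text
[0.464  0.1891 0.0334] [0.004 0.004]
[0.5419 0.1782 0.0403] [0.0002 0.0002]
[0.5691 0.4159 0.0428] [0.0024 0.0024]
[0.4906 0.4246 0.033 ] [0.0017 0.0017]
[0.5255 0.3906 0.1252] [0.002 0.002]
trough c [0.51642054 0.30197591 0.03734842] dir [-0.02690249 -0.23662064 -0.00106631] -96.48636886543329 0.23814745279930644
t [[0.55, 0.07], [0.555, -0.059], [0.422, -0.071], [0.413, 0.06]] [4.849e-01 1.000e-04 4.500e-02]
s [[0.434, -0.066], [0.423, 0.065], [0.542, 0.074], [0.554, -0.047]] [0.4884 0.0065 0.045 ]
t [[0.627, -0.243], [0.63, -0.356], [0.393, -0.356], [0.391, -0.241]] [ 0.5104 -0.2991  0.056 ]
knob (array([ 0.65272979, -0.09476852,  0.05637575]), [np.float64(0.0012564887961277675), np.float64(0.0012564887961277584)])
```

```bash
cat >> h.py <<'E'
def rows(p,R=None):
    """shift/turn to TCP target p (world), rotation R (3x3)"""
    q,r,o=tool(); s=r.inv().apply(np.array(p)-q)/0.5
    v=np.zeros(3) if R is None else (r.inv()*Ro.from_matrix(R)).as_rotvec()/np.pi
    print('row',' '.join('%.4f'%k for k in [*s,*v]))
def down(az):
    """tool z down, tool y at azimuth az deg"""
    a=np.radians(az);y=np.array([np.cos(a),np.sin(a),0]);z=np.array([0,0,-1.]);return np.c_[np.cross(y,z),y,z]
E
python3 - <<'E'
from h import *
rows([.52,0,.35],down(83.5))
E
```

```text
row 0.9627 -0.9560 -0.2377 -0.0002 -0.0007 -0.8404
```

```bash
python3 -m crank '0.963 -0.956 -0.238 0 0 -0.84 0;0.963 -0.956 -0.238 0 0 -0.84 0;0.963 -0.956 -0.238 0 0 -0.84 0;0.963 -0.956 -0.238 0 0 -0.84 0;0.963 -0.956 -0.238 0 0 -0.84 0;0.963 -0.956 -0.238 0 0 -0.84 0;0.963 -0.956 -0.238 0 0 -0.84 0;0.963 -0.956 -0.238 0 0 -0.84 0;0.963 -0.956 -0.238 0 0 -0.84 0;0.963 -0.956 -0.238 0 0 -0.84 0;0.963 -0.956 -0.238 0 0 -0.84 0;0.963 -0.956 -0.238 0 0 -0.84 0;0.963 -0.956 -0.238 0 0 -0.84 0;0.963 -0.956 -0.238 0 0 -0.84 0;0.963 -0.956 -0.238 0 0 -0.84 0;0.963 -0.956 -0.238 0 0 -0.84 0;0.963 -0.956 -0.238 0 0 -0.84 0;0.963 -0.956 -0.238 0 0 -0.84 0;0.963 -0.956 -0.238 0 0 -0.84 0'
python3 - <<'E'
from h import *
c=cam('wrist','w1');p,r,o=tool();print(o['q'].round(2),p)
print(-np.array(c['R']).T@c['t'],c['R'],c['K'][0][0])
rows([.54,.36,.31],down(83.5))
E
```

```text
t: 2.0
eef_pos: [0.52, -0.0004, 0.3499]
tool_rot: [-0.0, 0.057, 0.998, 0.0]
contact_force: [0.5, 0.0, -0.3]
gripper_width: 0.997
grasp_force: 0.0
[ 0.52  0.19 -0.73  1.72  0.13  1.28  1.21] [ 5.20039179e-01 -4.27502084e-04  3.49984223e-01]
[0.44943718 0.0071695  0.49164853] [[ 1.14245074e-01  9.93452291e-01  7.79712173e-04]
 [ 9.53868808e-01 -1.09912323e-01  2.79380704e-01]
 [ 2.77637100e-01 -3.11741260e-02 -9.60180095e-01]] 345.10112417393543
row 0.0445 0.7206 0.0800 -0.0000 -0.0002 -0.0012
```

View pics/w1.png

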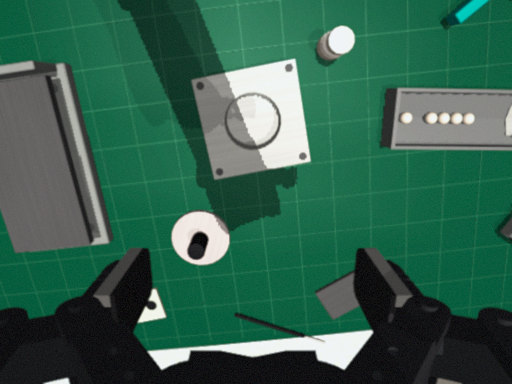

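The wrist view shows the jar with its well at (252,121) and outer corners at (192,78), (296,60), (310,158) and (214,179). The balls lie in the groove at (406–470,118), the cover is at (200,238) and the vial at (338,42). Next I go over the trough.

```bash
python3 -m crank '0.044 0.72 0.08 0 0 0 0;0.044 0.72 0.08 0 0 0 0;0.044 0.72 0.08 0 0 0 0;0.044 0.72 0.08 0 0 0 0;0.044 0.72 0.08 0 0 0 0;0.044 0.72 0.08 0 0 0 0;0.044 0.72 0.08 0 0 0 0;0.044 0.72 0.08 0 0 0 0;0.044 0.72 0.08 0 0 0 0;0.044 0.72 0.08 0 0 0 0'
python3 - <<'E'
from h import *
c=load('w1')
q=np.array([onz(c,p,.045) for p in[(192,78),(296,60),(310,158),(214,179)]]);print(q.round(4),q.mean(0));d=q[1]-q[0];print(np.degrees(np.arctan2(d[1],d[0])))
print('well',onz(c,(252.5,121),.045))
c=cam('wrist','w2');p,r,o=tool();print(o['q'].round(2),p)
E
```

```text
t: 3.05
eef_pos: [0.5401, 0.3585, 0.31]
tool_rot: [0.0, 0.058, 0.998, -0.001]
contact_force: [0.7, 0.1, -1.0]
gripper_width: 0.999
grasp_force: 0.0
[[ 0.4258 -0.0651  0.045 ]
 [ 0.4196  0.0644  0.045 ]
 [ 0.5428  0.0728  0.045 ]
 [ 0.5565 -0.0566  0.045 ]] [0.48618065 0.00386649 0.045     ]
92.76480908831472
well [0.48664707 0.00320445 0.045     ]
[-0.13  0.49 -0.81  1.49  0.36  1.32  0.49] [0.54058277 0.35777365 0.31029509]
```

View pics/w2.png

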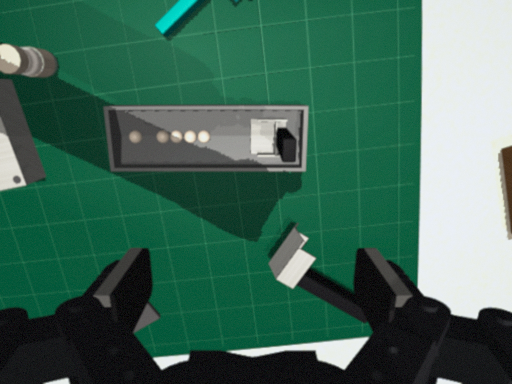

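```bash
python3 - <<'E'
from h import *
c=load('w2')
q=np.array([onz(c,p,.042) for p in[(104,107),(308,106),(306,171),(111,171)]]);print(q.round(4),q.mean(0));d=q[0]+q[3]-q[1]-q[2];print(np.degrees(np.arctan2(d[1],d[0])),np.linalg.norm(d)/2)
print('balls',[onz(c,p,.014).round(4).tolist() for p in[(135,137),(162,137),(176,137),(190,137),(204,137)]],'lip',onz(c,(251,137),.007))
im=c['image'][95:180,95:315,::-1];
cv2.imwrite('pics/w2c.png',cv2.resize(im,(800,309),interpolation=cv2.INTER_CUBIC))
E
```

```text
[[0.4671 0.1923 0.042 ]
 [0.4943 0.428  0.042 ]
 [0.5711 0.4199 0.042 ]
 [0.5431 0.1831 0.042 ]] [0.51890128 0.30582088 0.042     ]
-96.66145319995599 0.2378662841300486
balls [[0.5084, 0.2113, 0.014], [0.5125, 0.2456, 0.014], [0.5146, 0.2633, 0.014], [0.5168, 0.281, 0.014], [0.5189, 0.2986, 0.014]] lip [0.52678594 0.35754596 0.007     ]
```

View pics/w2c.png

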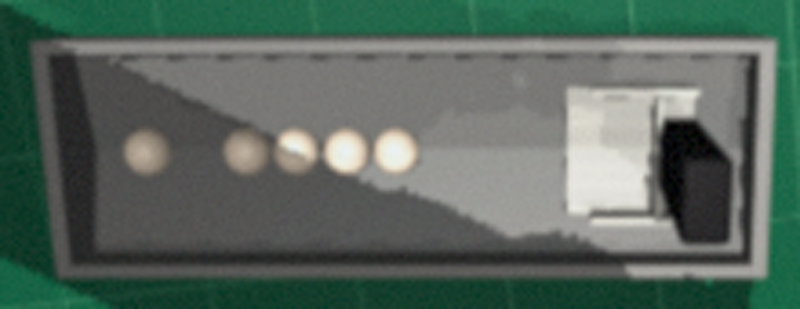

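The crop confirms the scoop in the groove with its lip at wrist pixel (251,137). The handle's top face is near (289,150), and the five balls lie from x=135 to x=204 on row 137.

```bash
python3 - <<'E'
from h import *
c=load('w2');print(onz(c,(289.2,150),.12),tri(c,(289.2,150),load('s0'),(366.8,133)),tri(c,(289.2,150),load('t0'),(133.8,192)))
rows([.528,.394,.15],down(83.4));rows([.528,.394,.075],down(83.4))
E
```

```text
[0.52901186 0.39509918 0.12      ] (array([0.52708176, 0.39347093, 0.12600777]), [np.float64(0.0013784997793166867), np.float64(0.0013784997793167564)]) (array([0.53038321, 0.39645819, 0.10039789]), [np.float64(0.002132984530551034), np.float64(0.0021329845305509396)])
row 0.0338 0.0694 0.3205 -0.0004 0.0002 -0.0010
row 0.0339 0.0696 0.4705 -0.0004 0.0002 -0.0010
```

```bash
python3 -m crank '0.034 0.072 0.1 0 0 0 0;0.034 0.072 0.2 0 0 0 0;0.034 0.072 0.3 0 0 0 0;0.034 0.072 0.36 0 0 0 0;0.034 0.072 0.42 0 0 0 0;0.034 0.072 0.47 0 0 0 0;0.034 0.072 0.47 0 0 0 0;0.034 0.072 0.47 0 0 0 0;0.034 0.072 0.47 0 0 0 1;0.034 0.072 0.47 0 0 0 1;0.034 0.072 0.47 0 0 0 1;0.034 0.072 0.47 0 0 0 1;0.034 0.072 0.47 0 0 0 1;0.034 0.072 0.47 0 0 0 1;0.034 0.072 0.47 0 0 0 1;0.034 0.072 0.47 0 0 0 1' 60
python3 - <<'E'
from h import *
p,r,o=tool();print(p,o['q'].round(2),np.degrees(r.as_euler('xyz')));e=np.array([-.115,-.9934]);d=p[:2]-[.5185,.305];print('xt',d@e,'yt',e[0]*d[1]-e[1]*d[0])
E
```

```text
t: 4.7
eef_pos: [0.5271, 0.3978, 0.0757]
tool_rot: [0.0, 0.057, 0.998, 0.0]
contact_force: [-1.0, -0.3, 4.5]
gripper_width: 0.158
grasp_force: 59.0
[0.52706441 0.39775587 0.0756938 ] [-0.26  0.73 -0.7   1.67  0.55  0.95  0.29] [1.79985192e+02 2.33782356e-02 1.73420102e+02]
xt -0.09312858934947163 yt -0.002159042031212883
```

```bash
python3 -m crank '0 -0.02 0 0 0 0 1;0 -0.04 0 0 0 0 1;0 -0.06 0 0 0 0 1;0 -0.08 0 0 0 0 1;0 -0.1 0 0 0 0 1;0 -0.12 0 0 0 0 1;0 -0.14 0 0 0 0 1;0 -0.16 0 0 0 0 1;0 -0.175 0 0 0 0 1;0 -0.19 0 0 0 0 1;0 -0.205 0 0 0 0 1;0 -0.22 0 0 0 0 1;0 -0.235 0 0 0 0 1;0 -0.25 0 0 0 0 1;0 -0.26 0 0 0 0 1;0 -0.27 0 0 0 0 1;0 -0.28 0 0 0 0 1;0 -0.29 0 0 0 0 1;0 -0.29 0 0 0 0 1'
python3 - <<'E'
from h import *
c=cam('wrist','w3')
X=[.5185,.305,.02]+np.array([-.115,-.9934,0])*.1
u,v=proj(c,X)[0].astype(int);print(u,v)
im=c['image'][max(v-70,0):v+70,max(u-90,0):u+90,::-1];cv2.imwrite('pics/w3c.png',cv2.resize(im,None,fx=4,fy=4,interpolation=cv2.INTER_CUBIC))
E
```

```text
t: 6.6
eef_pos: [0.513, 0.2673, 0.0796]
tool_rot: [0.005, 0.054, 0.998, 0.013]
contact_force: [5.1, 27.3, 2.7]
gripper_width: 0.159
grasp_force: 66.6
149 211
```

View pics/w3c.png

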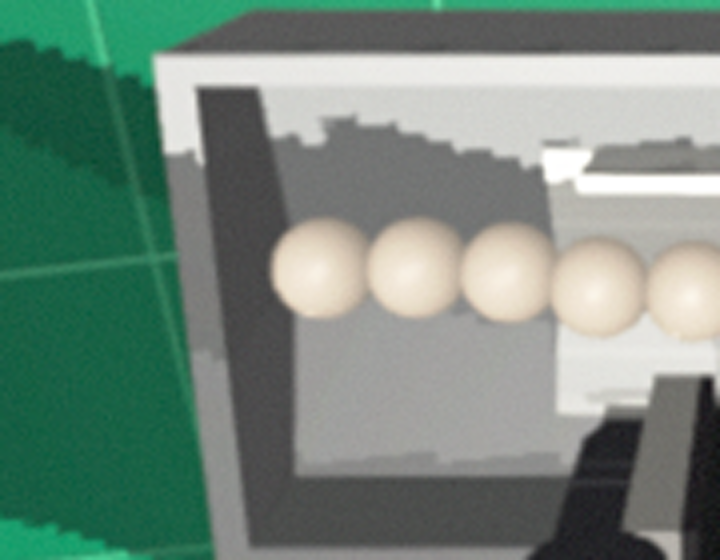

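The wrist crop shows a single-file column: two balls sit in the pocket and three stand in front of it, jammed against the end wall. The scoop takes two at a time. I ease off, tilt the front up and lift.

```bash
python3 -m crank '0 0.012 0 0 0 0 1;0 0.024 0 0 0 0 1;0 0.032 0 0.015 0 0 1;0 0.04 0 0.03 0 0 1;0 0.049 0 0.045 0 0 1;0 0.057 -0.001 0.06 0 0 1;0 0.065 -0.002 0.075 0 0 1;0 0.073 -0.004 0.09 0 0 1;0 0.081 -0.006 0.105 0 0 1;0 0.089 -0.01 0.12 0 0 1;0 0.093 -0.015 0.13 0 0 1;0 0.093 -0.03 0.13 0 0 1;0 0.093 -0.05 0.13 0 0 1;0 0.093 -0.08 0.13 0 0 1;0 0.093 -0.11 0.13 0 0 1;0 0.093 -0.14 0.13 0 0 1;0 0.093 -0.17 0.13 0 0 1;0 0.093 -0.2 0.13 0 0 1;0 0.093 -0.2 0.13 0 0 1'
python3 - <<'E'
from h import *
p,r,o=tool();print(p,o['q'].round(2),r.as_matrix().round(3).tolist())
w=cam('wrist','w4')['image'];s=cam('scene','s4');
u,v=proj(s,[.5185,.305,.02])[0].astype(int);im=np.zeros((600,800,3),np.uint8);
im[:300,:400]=cv2.resize(w[:,:,::-1],(400,300));k=s['image'][v-60:v+40,u-60:u+80,::-1];im[:600,400:]=0;im[300:600,:420]=cv2.resize(k,(420,300),interpolation=cv2.INTER_CUBIC)
im[:300,400:800]=cv2.resize(w[120:330,60:340,::-1],(400,300),interpolation=cv2.INTER_CUBIC)
cv2.imwrite('pics/m4.png',im)
E
```

```text
t: 8.55
eef_pos: [0.5165, 0.3007, 0.1781]
tool_rot: [-0.01, 0.057, 0.978, -0.201]
contact_force: [-0.6, -0.1, -1.2]
gripper_width: 0.155
grasp_force: 59.4
[0.51645482 0.30069917 0.17806768] [-0.36  0.64 -0.62  1.57  0.56  1.44  0.32] [[-0.993, 0.107, -0.043], [0.115, 0.913, -0.392], [-0.003, -0.394, -0.919]]
```

View pics/m4.png

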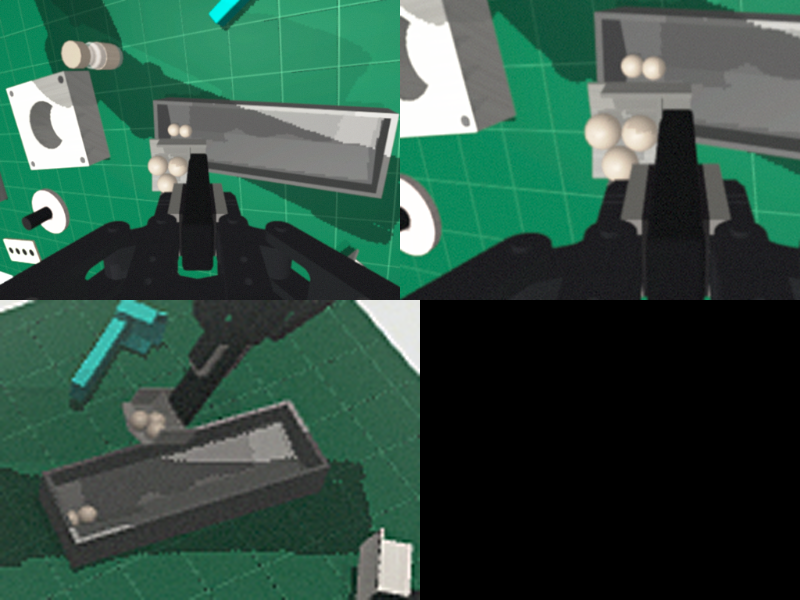

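Three balls are in the tilted scoop and two remain at the trough's far end. Next I carry them to the jar.

```bash
cat >> h.py <<'E'
AZ=-96.6; e3=np.array([np.cos(np.radians(AZ)),np.sin(np.radians(AZ)),0]); J=np.array([.4866,.0035,.045])
def scoop(lip,th):
    """TCP pose with scoop lip at lip, front up th deg"""
    t=np.radians(th);k=np.array([0,0,1.]);f=np.cos(t)*e3+np.sin(t)*k;u=-np.sin(t)*e3+np.cos(t)*k
    y=-f;z=-u;return lip-.038*f+.068*u, np.c_[np.cross(y,z),y,z]
E
python3 - <<'E'
from h import *
L=J-.012*e3+[0,0,.033]
for l,t in((J-.12*e3+[0,0,.12],23),(L+[0,0,.03],23),(L,23),(L,0),(L,-15),(L,-30),(L,-50)): rows(*scoop(l,t))
p,r,o=tool();print(p-.038*r.as_matrix()[:,1]+.068*r.as_matrix()[:,2])
E
```

```text
row -0.0103 -0.2426 0.0239 -0.0021 0.0002 0.0000
row -0.0102 -0.3957 0.2142 -0.0021 0.0002 0.0000
row -0.0101 -0.3719 0.2693 -0.0021 0.0002 0.0000
row -0.0101 -0.4312 0.2508 -0.1299 0.0002 0.0000
row -0.0101 -0.4718 0.2520 -0.2132 0.0002 0.0001
row -0.0101 -0.5108 0.2637 -0.2965 0.0002 0.0001
row -0.0101 -0.5555 0.2940 -0.4076 0.0002 0.0001
[0.50862016 0.23830392 0.12823057]
```

```bash
python3 -m crank '-0.002 -0.04 0.003 0 0 0 1;-0.004 -0.09 0.008 0 0 0 1;-0.006 -0.14 0.013 0 0 0 1;-0.008 -0.19 0.018 0 0 0 1;-0.01 -0.24 0.024 0 0 0 1;-0.01 -0.28 0.07 0 0 0 1;-0.01 -0.32 0.12 0 0 0 1;-0.01 -0.36 0.17 0 0 0 1;-0.01 -0.396 0.214 0 0 0 1;-0.01 -0.384 0.242 0 0 0 1;-0.01 -0.372 0.269 0 0 0 1;-0.01 -0.372 0.269 0 0 0 1;-0.01 -0.372 0.269 0 0 0 1'
python3 - <<'E'
from h import *
L=J-.012*e3+[0,0,.033]
for l,t in((L,15),(L,0),(L,-15),(L,-30),(L,-50)): rows(*scoop(l,t))
p,r,o=tool();print(p-.038*r.as_matrix()[:,1]+.068*r.as_matrix()[:,2],L)
E
```

```text
t: 9.95
eef_pos: [0.4948, 0.0776, 0.1255]
tool_rot: [-0.012, 0.055, 0.978, -0.202]
contact_force: [-0.3, -0.2, -0.9]
gripper_width: 0.156
grasp_force: 61.2
row -0.0006 -0.0217 -0.0087 -0.0465 -0.0000 0.0007
row -0.0005 -0.0613 -0.0181 -0.1298 -0.0001 0.0007
row -0.0004 -0.1019 -0.0169 -0.2132 -0.0002 0.0006
row -0.0004 -0.1409 -0.0052 -0.2965 -0.0003 0.0006
row -0.0003 -0.1856 0.0252 -0.4076 -0.0004 0.0006
[0.48781277 0.01611214 0.07820402] [0.48797925 0.01542047 0.078     ]
```

```bash
python3 -m crank '0 -0.022 -0.009 -0.046 0 0 1;0 -0.042 -0.014 -0.088 0 0 1;0 -0.061 -0.018 -0.13 0 0 1;0 -0.075 -0.0177 -0.158 0 0 1;0 -0.088 -0.0173 -0.185 0 0 1;0 -0.102 -0.0169 -0.213 0 0 1;0 -0.115 -0.013 -0.241 0 0 1;0 -0.128 -0.009 -0.269 0 0 1;0 -0.141 -0.005 -0.297 0 0 1;0 -0.156 0.005 -0.334 0 0 1;0 -0.171 0.015 -0.371 0 0 1;0 -0.186 0.025 -0.408 0 0 1;0 -0.186 0.025 -0.408 0 0 1;0 -0.186 0.025 -0.408 0 0 1;0 -0.186 0.025 -0.408 0 0 1;0 -0.186 0.025 -0.408 0 0 1'
python3 - <<'E'
from h import *
p,r,o=tool();print(np.degrees(np.arcsin(-r.as_matrix()[2,1])))
w=cam('wrist','w5');s=cam('scene','s5')
u,v=proj(s,J)[0].astype(int);im=np.zeros((300,800,3),np.uint8);
im[:,:400]=cv2.resize(w['image'][:,:,::-1],(400,300));im[:,400:]=cv2.resize(s['image'][v-60:v+30,u-60:u+60,::-1],(400,300),interpolation=cv2.INTER_CUBIC)
cv2.imwrite('pics/m5.png',im)
T=np.array([.5185,.305,.006])
for l,t in((J-.012*e3+[0,0,.09],0),(J-.15*e3+[0,0,.11],0),(T+e3*(-.055)+[0,0,.10],0)): rows(*scoop(l,t))
E
```

```text
t: 11.55
eef_pos: [0.4848, -0.0119, 0.1524]
tool_rot: [0.025, 0.05, 0.905, 0.421]
contact_force: [1.1, -0.3, -0.1]
gripper_width: 0.156
grasp_force: 61.3
-49.88135026368835
row -0.0007 0.1629 0.0351 0.2772 0.0001 0.0011
row -0.0016 0.3713 0.2204 0.2772 0.0001 0.0011
row 0.0033 0.5645 0.6020 0.2772 0.0001 0.0011
```

View pics/m5.png

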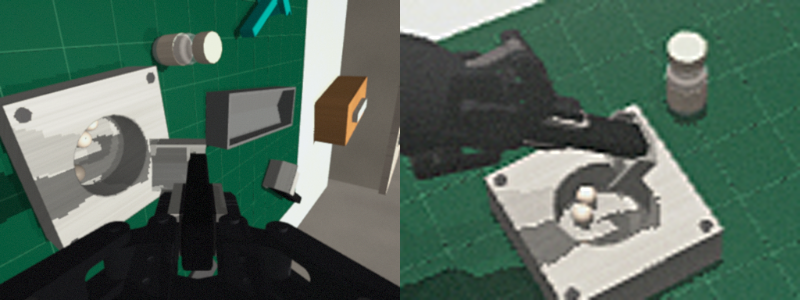

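All three balls are in the well. Next I return for the last two.

```bash
python3 -m crank '0 0.05 0.01 0.04 0 0 1;0 0.1 0.02 0.08 0 0 1;0 0.14 0.03 0.12 0 0 1;0 0.163 0.035 0.16 0 0 1;0 0.22 0.08 0.2 0 0 1;0 0.27 0.13 0.24 0 0 1;0 0.32 0.18 0.277 0 0.001 1;0 0.372 0.22 0.277 0 0.001 1;0 0.372 0.22 0.277 0 0.001 1'
python3 - <<'E'
from h import *
R=scoop(J,0)[1]
for z in(.14,.0765): rows([.5173,.3134,z],R)
E
```

```text
t: 12.55
eef_pos: [0.5059, 0.202, 0.2265]
tool_rot: [0.002, 0.05, 0.999, 0.005]
contact_force: [-1.5, -0.9, 0.3]
gripper_width: 0.152
grasp_force: 61.3
row 0.0001 0.2222 0.1751 0.0031 0.0010 0.0047
row 0.0006 0.2210 0.3021 0.0031 0.0010 0.0047
```

```bash
python3 -m crank '0 0.06 0 0.001 0 0.003 1;0 0.12 0.03 0.001 0 0.003 1;0 0.17 0.08 0.001 0 0.003 1;0 0.222 0.13 0.001 0 0.003 1;0 0.222 0.175 0.001 0 0.003 1;0 0.222 0.175 0.001 0 0.003 1;0 0.222 0.175 0.001 0 0.003 1;0 0.222 0.175 0.001 0 0.003 1'
python3 - <<'E'
from h import *
R=scoop(J,0)[1]
for z in(.0765,): rows([.5173,.3134,z],R)
E
```

```text
t: 13.35
eef_pos: [0.5216, 0.2997, 0.1377]
tool_rot: [0.0, 0.064, 0.998, 0.0]
contact_force: [-0.5, 1.1, -0.8]
gripper_width: 0.155
grasp_force: 61.2
row 0.0121 0.0260 0.1224 0.0003 0.0003 -0.0040
```

```bash
python3 -m crank '0.012 0.026 0 0 0 -0.004 1;0.012 0.026 0.03 0 0 -0.004 1;0.012 0.026 0.06 0 0 -0.004 1;0.012 0.026 0.08 0 0 -0.004 1;0.012 0.026 0.1 0 0 -0.004 1;0.012 0.026 0.11 0 0 -0.004 1;0.012 0.026 0.12 0 0 -0.004 1;0.012 0.026 0.122 0 0 -0.004 1;0.012 0.026 0.122 0 0 -0.004 1'
```

```text
t: 14.25
eef_pos: [0.5171, 0.314, 0.0759]
tool_rot: [0.0, 0.057, 0.998, 0.0]
contact_force: [-0.4, -0.2, 3.2]
gripper_width: 0.151
grasp_force: 62.0
```

```bash
python3 -m crank '0 -0.02 0 0 0 0 1;0 -0.04 0 0 0 0 1;0 -0.06 0 0 0 0 1;0 -0.08 0 0 0 0 1;0 -0.095 0 0 0 0 1;0 -0.11 0 0 0 0 1;0 -0.12 0 0 0 0 1;0 -0.13 0 0 0 0 1;0 -0.14 0 0 0 0 1;0 -0.15 0 0 0 0 1;0 -0.16 0 0 0 0 1;0 -0.165 0 0 0 0 1;0 -0.165 0 0 0 0 1'
```

```text
t: 15.55
eef_pos: [0.5074, 0.2313, 0.0759]
tool_rot: [0.0, 0.057, 0.998, 0.001]
contact_force: [-1.4, 1.3, 6.6]
gripper_width: 0.16
grasp_force: 62.4
```

```bash
python3 -m crank '0 -0.004 0 0 0 0 1;0 -0.008 0 0 0 0 1;0 -0.008 0 0 0 0 1;0 -0.003 0 0.015 0 0 1;0 0.004 0 0.03 0 0 1;0 0.011 0 0.045 0 0 1;0 0.018 -0.001 0.06 0 0 1;0 0.026 -0.002 0.075 0 0 1;0 0.034 -0.004 0.09 0 0 1;0 0.043 -0.006 0.105 0 0 1;0 0.052 -0.01 0.12 0 0 1;0 0.06 -0.015 0.13 0 0 1;0 0.06 -0.03 0.13 0 0 1;0 0.06 -0.05 0.13 0 0 1;0 0.06 -0.08 0.13 0 0 1;0 0.06 -0.11 0.13 0 0 1;0 0.06 -0.14 0.13 0 0 1;0 0.06 -0.17 0.13 0 0 1;0 0.06 -0.2 0.13 0 0 1;0 0.06 -0.2 0.13 0 0 1'
python3 - <<'E'
from h import *
w=cam('wrist','w6')['image'];cv2.imwrite('pics/w6.png',w[80:330,30:430,::-1])
L=J-.012*e3+[0,0,.033]
for l,t in((J-.12*e3+[0,0,.12],23),(L+[0,0,.03],23),(L,23)): rows(*scoop(l,t))
E
```

```text
t: 17.55
eef_pos: [0.5115, 0.2621, 0.1776]
tool_rot: [-0.011, 0.056, 0.978, -0.201]
contact_force: [1.2, 0.1, -1.3]
gripper_width: 0.156
grasp_force: 61.3
row -0.0107 -0.1717 -0.0056 -0.0017 0.0002 0.0001
row -0.0105 -0.3250 0.1845 -0.0017 0.0002 0.0001
row -0.0104 -0.3013 0.2396 -0.0017 0.0002 0.0001
```

View pics/w6.png

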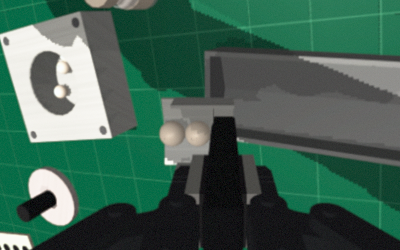

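The scoop holds the last two balls, and the visible part of the trough is empty. I carry and pour.

```bash
python3 -m crank '-0.003 -0.04 0 0 0 0 1;-0.006 -0.09 -0.003 0 0 0 1;-0.01 -0.13 -0.004 0 0 0 1;-0.01 -0.172 -0.006 0 0 0 1;-0.01 -0.21 0.04 0 0 0 1;-0.01 -0.25 0.09 0 0 0 1;-0.01 -0.29 0.14 0 0 0 1;-0.01 -0.325 0.184 0 0 0 1;-0.01 -0.313 0.212 0 0 0 1;-0.01 -0.301 0.24 0 0 0 1;-0.01 -0.301 0.24 0 0 0 1;-0.01 -0.301 0.24 0 0 0 1'
python3 - <<'E'
from h import *
L=J-.012*e3+[0,0,.033]
for l,t in((L,15),(L,-50)): rows(*scoop(l,t))
p,r,o=tool();print(p-.038*r.as_matrix()[:,1]+.068*r.as_matrix()[:,2],L)
E
```

```text
t: 18.8
eef_pos: [0.4943, 0.0771, 0.1245]
tool_rot: [-0.012, 0.055, 0.978, -0.202]
contact_force: [-0.1, -0.2, 0.3]
gripper_width: 0.155
grasp_force: 61.1
row -0.0016 -0.0216 -0.0111 -0.0465 -0.0004 0.0009
row -0.0012 -0.1856 0.0228 -0.4076 -0.0008 0.0006
[0.48721628 0.01567985 0.07710963] [0.48797925 0.01542047 0.078     ]
```

```bash
python3 -m crank '0 -0.022 -0.011 -0.046 0 0 1;0 -0.042 -0.016 -0.088 0 0 1;0 -0.061 -0.02 -0.13 0 0 1;0 -0.075 -0.02 -0.158 0 0 1;0 -0.088 -0.019 -0.185 0 0 1;0 -0.102 -0.019 -0.213 0 0 1;0 -0.115 -0.015 -0.241 0 0 1;0 -0.128 -0.011 -0.269 0 0 1;0 -0.141 -0.007 -0.297 0 0 1;0 -0.156 0.003 -0.334 0 0 1;0 -0.171 0.013 -0.371 0 0 1;0 -0.186 0.023 -0.408 0 0 1;0 -0.186 0.023 -0.408 0 0 1;0 -0.186 0.023 -0.408 0 0 1;0 -0.186 0.023 -0.408 0 0 1;0 -0.186 0.023 -0.408 0 0 1'
python3 -m crank '0 0.05 0.01 0.04 0 0 1;0 0.1 0.02 0.08 0 0 1;0 0.14 0.03 0.12 0 0 1;0 0.163 0.035 0.16 0 0 1;0 0.22 0.08 0.2 0 0 1;0 0.27 0.13 0.24 0 0 1;0 0.32 0.18 0.277 0 0.001 1;0 0.372 0.22 0.277 0 0.001 1;0 0.372 0.22 0.277 0 0.001 1;0 0.372 0.22 0.277 0 0.001 1;0 0.372 0.22 0.277 0 0.001 1'
python3 - <<'E'
from h import *
w=cam('wrist','w7');s=cam('scene','s7')
u,v=proj(s,J)[0].astype(int);im=np.zeros((300,800,3),np.uint8);
im[:,:400]=cv2.resize(w['image'][:,:,::-1],(400,300));im[:,400:]=cv2.resize(s['image'][v-45:v+45,u-60:u+60,::-1],(400,300),interpolation=cv2.INTER_CUBIC)
cv2.imwrite('pics/m7.png',im)
R=scoop(J,0)[1]
q=np.array([.52706,.39776])+e3[:2]*.006
rows([*q,.14],R);rows([*q,.0765],R)
E
```

```text
t: 20.4
eef_pos: [0.4843, -0.0119, 0.1521]
tool_rot: [0.024, 0.05, 0.905, 0.421]
contact_force: [-0.3, 0.4, -1.0]
gripper_width: 0.156
grasp_force: 61.3
t: 21.5
eef_pos: [0.5069, 0.1886, 0.2232]
tool_rot: [-0.001, 0.058, 0.998, 0.001]
contact_force: [-0.5, -0.1, -1.5]
gripper_width: 0.157
grasp_force: 61.2
row 0.0107 0.4104 0.1665 0.0006 -0.0008 -0.0014
row 0.0104 0.4101 0.2935 0.0006 -0.0008 -0.0014
```

View pics/m7.png

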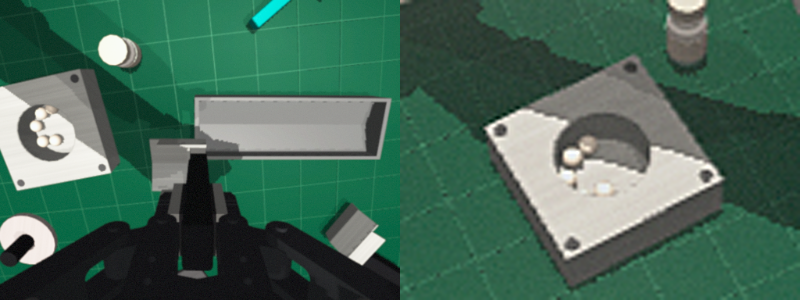

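The wrist view shows five balls in the well, around (40–56, 110–140), with the trough and scoop empty. I stand the scoop back at its end.

```bash
python3 -m crank '0 0.08 0 0 0 0 1;0 0.16 0 0 0 0 1;0.005 0.24 0.02 0 0 0 1;0.01 0.32 0.06 0 0 -0.001 1;0.01 0.41 0.1 0 0 -0.001 1;0.01 0.41 0.16 0 0 -0.001 1;0.01 0.41 0.166 0 0 -0.001 1;0.01 0.41 0.2 0 0 -0.001 1;0.01 0.41 0.23 0 0 -0.001 1;0.01 0.41 0.25 0 0 -0.001 1;0.01 0.41 0.27 0 0 -0.001 1;0.01 0.41 0.28 0 0 -0.001 1;0.01 0.41 0.29 0 0 -0.001 1;0.01 0.41 0.294 0 0 -0.001 1;0.01 0.41 0.294 0 0 -0.001 1'
```

```text
t: 23.1
eef_pos: [0.5262, 0.3941, 0.0767]
tool_rot: [-0.001, 0.057, 0.998, 0.002]
contact_force: [-0.1, 0.6, -1.4]
gripper_width: 0.157
grasp_force: 61.2
```

```bash
python3 -m crank '0 0 0.002 0 0 0 1;0 0 0.004 0 0 0 1;0 0 0.004 0 0 0 0.8;0 0 0.004 0 0 0 0.6;0 0 0.004 0 0 0 0.3;0 0 0.004 0 0 0 0;0 0 0.004 0 0 0 0;0 0 0.004 0 0 0 0;0 0 0.004 0 0 0 0;0 0 -0.06 0 0 0 0;0 0 -0.14 0 0 0 0;0 0 -0.24 0 0 0 0;0 0 -0.34 0 0 0 0;0 0 -0.44 0 0 0 0;0 0 -0.44 0 0 0 0'
python3 - <<'E'
from h import *
a=cam('scene','s8');b=cam('top','t8');w=cam('wrist','w8')
u,v=proj(w,[.5185,.305,.03])[0].astype(int);print(u,v)
im=np.zeros((300,800,3),np.uint8);im[:,:400]=cv2.resize(w['image'][:,:,::-1],(400,300));u,v=proj(a,[.52,.37,.05])[0].astype(int);im[:,400:]=cv2.resize(a['image'][v-50:v+40,u-60:u+60,::-1],(400,300),interpolation=cv2.INTER_CUBIC);cv2.imwrite('pics/m8.png',im)
# where is the cover now (white disc), from scene/top masks
for n,c in(('s',a),('t',b)):
    h=cv2.cvtColor(c['image'],cv2.COLOR_RGB2HSV);ng=cv2.bitwise_not(cv2.inRange(h,(60,90,20),(90,255,255)))
    k,l,st,ce=cv2.connectedComponentsWithStats(ng)
    for i in range(1,k):
        if 80<st[i,4]<1300:print(n,st[i].tolist(),ce[i].round(1),onz(c,ce[i],.01).round(3))
rows([.56,-.06,.36],down(83.4));
E
```

```text
t: 24.6
eef_pos: [0.5284, 0.3963, 0.3051]
tool_rot: [0.003, 0.057, 0.998, 0.006]
contact_force: [0.3, 0.6, 0.6]
gripper_width: 1.001
grasp_force: 0.0
177 153
s [386, 183, 69, 47, 1221] [414.5 208.8] [0.719 0.439 0.01 ]
s [192, 259, 39, 37, 1126] [211.3 277. ] [ 0.657 -0.098  0.01 ]
s [299, 258, 45, 47, 1070] [321.3 280.8] [0.779 0.127 0.01 ]
s [7, 362, 58, 22, 883] [ 39.6 375.3] [ 0.697 -0.508  0.01 ]
t [213, 109, 35, 29, 584] [229.9 122.8] [0.773 0.128 0.01 ]
t [116, 113, 40, 46, 513] [138.5 138. ] [0.718 0.421 0.01 ]
t [325, 118, 37, 21, 647] [343. 128.] [ 0.767 -0.234  0.01 ]
t [286, 147, 30, 29, 684] [300.2 161.2] [ 0.654 -0.097  0.01 ]
row -0.1695 -0.8918 -0.1302 0.0008 -0.0008 0.0003
```

View pics/m8.png

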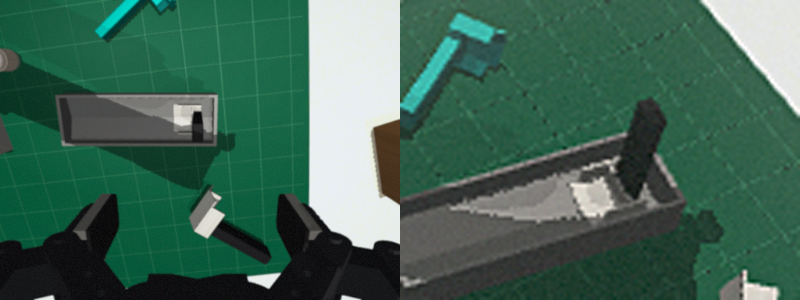

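The scoop stands upright at its end of the trough and the cover has not been disturbed. Next I go towards the cover and the lap plate.

```bash
python3 -m crank '-0.08 -0.1 -0.1 0 0 0 0;-0.08 -0.2 -0.12 0 0 0 0;-0.1 -0.3 -0.13 0 0 0 0;-0.1 -0.4 -0.13 0 0 0 0;-0.1 -0.5 -0.13 0 0 0 0;-0.1 -0.6 -0.13 0 0 0 0;-0.1 -0.7 -0.13 0 0 0 0;-0.1 -0.8 -0.13 0 0 0 0;-0.05 -0.9 -0.13 0 0 0 0;-0.05 -0.98 -0.13 0 0 0 0;-0.05 -0.98 -0.13 0 0 0 0;-0.05 -0.98 -0.13 0 0 0 0'
python3 - <<'E'
from h import *
w=cam('wrist','w9');p,r,o=tool();print(o['q'].round(2))
rows([.52,-.2,.36],down(90))
E
```

```text
t: 25.95
eef_pos: [0.4939, -0.1013, 0.3579]
tool_rot: [-0.003, 0.061, 0.998, 0.001]
contact_force: [0.7, 0.1, -0.4]
gripper_width: 0.996
grasp_force: 0.0
[ 0.66  0.15 -0.64  1.74  0.09  1.29  1.44]
row -0.0742 -0.1956 -0.0046 0.0012 -0.0018 -0.0375
```

```bash
python3 -m crank '-0.05 -0.1 -0.005 0 0 -0.037 0;-0.074 -0.196 -0.005 0 0 -0.037 0;-0.074 -0.196 -0.005 0 0 -0.037 0;-0.074 -0.196 -0.005 0 0 -0.037 0;-0.074 -0.196 -0.005 0 0 -0.037 0'
python3 - <<'E'
from h import *
w=cam('wrist','w10');p,r,o=tool();print(p,o['q'].round(2))
cv2.imwrite('pics/w10b.png',cv2.resize(w['image'][:300,:,::-1],(800,469),interpolation=cv2.INTER_CUBIC))
E
```

```text
t: 26.5
eef_pos: [0.5217, -0.1958, 0.3614]
tool_rot: [-0.002, -0.003, 1.0, 0.003]
contact_force: [-0.0, 0.5, -0.2]
gripper_width: 1.002
grasp_force: 0.0
[ 0.52169504 -0.19562503  0.36167789] [ 0.74  0.24 -0.59  1.63  0.13  1.32  1.7 ]
```

View pics/w10b.png

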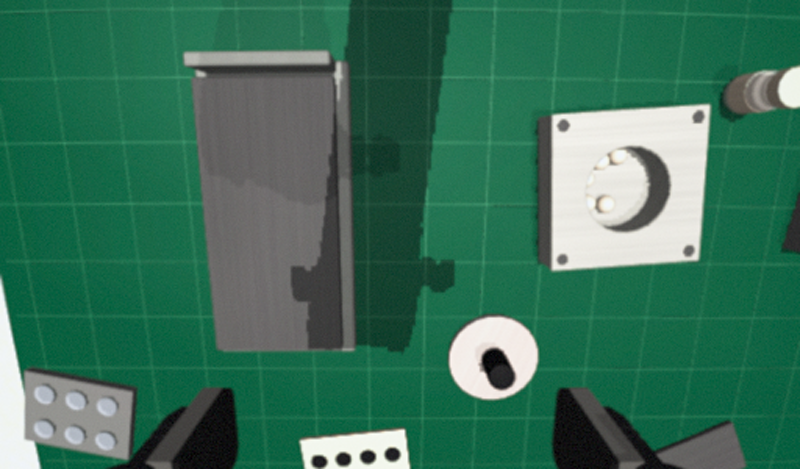

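The wrist view, in the 800-wide scale, shows the plate's top corners at about (193,78), (334,76), (344,349) and (217,350). The cover disc is centred at (494,358) with its knob top at (501,377), and the jar holds the balls.

```bash
python3 - <<'E'
from h import *
w=load('w10');f=1.5625
q=np.array([onz(w,np.array(p)/f,.056) for p in[(193,78),(334,76),(344,349),(217,350)]]);print(q.round(4).tolist(),q.mean(0));d=q[2]+q[3]-q[0]-q[1];print(np.degrees(np.arctan2(d[1],d[0])),np.linalg.norm(d)/2)
s=np.array([onz(w,np.array(p)/f,.072) for p in[(185,53),(330,52),(330,66),(187,67)]]);print('stop',s.round(4).tolist())
h=cv2.cvtColor(w['image'],cv2.COLOR_RGB2HSV);m=cv2.inRange(h,(60,90,20),(90,255,255));m=cv2.bitwise_not(m)
k,l,st,ce=cv2.connectedComponentsWithStats(m);i=l[229,300];i=l[215,316] if i==0 else i
cs,_=cv2.findContours((l==i).astype(np.uint8),0,1);(c,ax,an)=cv2.fitEllipse(cv2.convexHull(cs[0]));print(st[i],c,ax,'disc',onz(w,c,.006),onz(w,ce[i],.01))
print('knob',onz(w,np.array((501,377))/f,.055),'tri',tri(w,np.array((501,377))/f,load('s0'),np.array((330,417))/f))
b=load('t0');q=np.array([onz(b,np.array(p)/f,.056) for p in[(546,384),(546,262),(603,262),(605,384)]]);d=q[1]+q[2]-q[0]-q[3];print('top az',np.degrees(np.arctan2(d[1],d[0])))
E
```

```text
[[0.4022, -0.352, 0.056], [0.401, -0.242, 0.056], [0.6274, -0.2387, 0.056], [0.6288, -0.3519, 0.056]] [ 0.51483678 -0.29616519  0.056     ]
0.4161910059578536 0.22649255483325223
stop [[0.3864, -0.351, 0.072], [0.386, -0.243, 0.072], [0.3957, -0.2432, 0.072], [0.3962, -0.3503, 0.072]]
[ 287  201   58   55 2534] (315.190185546875, 228.188232421875) (54.802467346191406, 58.53127670288086) disc [ 0.65478467 -0.09610336  0.006     ] [ 0.65309051 -0.09683864  0.01      ]
knob [ 0.65464998 -0.09719813  0.055     ] tri (array([ 0.65371901, -0.09561373,  0.05687152]), [np.float64(0.00197068860674866), np.float64(0.0019706886067486344)])
top az -0.23217672878458853
```

```bash
python3 - <<'E'
from h import *
rows([.654,-.0965,.12],down(90));rows([.654,-.0965,.017],down(90))
E
```

```text
row -0.2671 0.1945 0.4835 0.0015 -0.0009 0.0018
row -0.2676 0.1935 0.6895 0.0015 -0.0009 0.0018
```

```bash
python3 -m crank '-0.08 0.06 0.1 0.001 -0.001 0.001 0;-0.16 0.12 0.2 0.001 -0.001 0.001 0;-0.22 0.16 0.3 0.001 -0.001 0.001 0;-0.267 0.194 0.4 0.001 -0.001 0.001 0;-0.267 0.194 0.484 0.001 -0.001 0.001 0;-0.267 0.194 0.484 0.001 -0.001 0.001 0;-0.267 0.194 0.484 0.001 -0.001 0.001 0;-0.267 0.194 0.484 0.001 -0.001 0.001 0'
python3 - <<'E'
from h import *
a=cam('scene','s11')
h=cv2.cvtColor(a['image'],cv2.COLOR_RGB2HSV);p=proj(a,[.654,-.0965,.055])[0];print('knob px expected',p, 'was',np.array((330,417))/1.5625)
b=a['image'].astype(int);o=load('s0')['image'].astype(int);print('diff low side',abs(b-o)[280:296,190:232].mean())
rows([.654,-.0965,.017],down(90))
E
```

```text
t: 27.35
eef_pos: [0.6538, -0.0984, 0.1203]
tool_rot: [-0.0, -0.001, 1.0, 0.001]
contact_force: [1.0, -0.4, 1.1]
gripper_width: 0.997
grasp_force: 0.0
knob px expected [210.20420111 267.97129296] was [211.2  266.88]
diff low side 65.25595238095238
row 0.0023 0.0058 0.2102 0.0001 0.0009 0.0001
```

```bash
python3 - <<'E'
from h import *
w=cam('wrist','w12')
print(proj(w,[[.654,-.0965,.0],[.654,-.0965,.055],[.61,-.0965,.01],[.698,-.0965,.01],[.654,-.0525,.01],[.654,-.1405,.01]]).round(0).tolist())
h=cv2.cvtColor(w['image'],cv2.COLOR_RGB2HSV)
m=cv2.inRange(h,(0,0,150),(180,60,255));k,l,st,ce=cv2.connectedComponentsWithStats(m)
print([(st[i].tolist(),ce[i].round(0).tolist()) for i in range(1,k) if st[i,4]>150])
E
```

```text
[[257.0, 182.0], [258.0, 204.0], [257.0, 127.0], [257.0, 238.0], [314.0, 185.0], [199.0, 186.0]]
[([0, 0, 71, 176, 2863], [47.0, 106.0]), ([323, 0, 189, 45, 7094], [414.0, 19.0]), ([201, 130, 114, 109, 5228], [268.0, 191.0]), ([133, 277, 34, 58, 819], [152.0, 316.0]), ([31, 284, 60, 33, 978], [56.0, 296.0])]
```

The cover's disc is where expected, within a pixel or two. I descend and grip the knob.

```bash
python3 -m crank '0.001 0.005 0.06 0 0 0 0;0.001 0.005 0.12 0 0 0 0;0.001 0.005 0.17 0 0 0 0;0.001 0.005 0.2 0 0 0 0;0.001 0.005 0.21 0 0 0 0;0.001 0.005 0.21 0 0 0 0;0.001 0.005 0.21 0 0 0 1;0.001 0.005 0.21 0 0 0 1;0.001 0.005 0.21 0 0 0 1;0.001 0.005 0.21 0 0 0 1;0.001 0.005 0.21 0 0 0 1;0.001 0.005 0.21 0 0 0 1;0.001 0.005 0.21 0 0 0 1;0.001 0.005 0.21 0 0 0 1' 90
```

```text
t: 28.85
eef_pos: [0.6543, -0.0976, 0.0159]
tool_rot: [0.001, 0.001, 1.0, 0.0]
contact_force: [-0.2, -0.6, 5.6]
gripper_width: 0.283
grasp_force: 87.9
```

```bash
python3 -m crank '0 0 -0.06 0 0 0 1;0 0 -0.14 0 0 0 1;0 0 -0.22 0 0 0 1;0 0 -0.28 0 0 0 1;0.08 -0.08 -0.28 0 0 0 1;0.16 -0.16 -0.28 0 0 0 1;0.24 -0.24 -0.28 0 0 0 1;0.32 -0.32 -0.26 0 0 0 1;0.395 -0.4 -0.24 0 0 0 1;0.395 -0.4 -0.22 0 0 0 1;0.395 -0.4 -0.2 0 0 0 1;0.395 -0.4 -0.2 0 0 0 1;0.395 -0.4 -0.2 0 0 0 1'
python3 - <<'E'
from h import *
w=cam('wrist','w13');cv2.imwrite('pics/w13.png',w['image'][:,:,::-1])
rows([.457,-.297,.076],down(90));p,r,o=tool();print(np.degrees(np.arccos(-r.as_matrix()[2,2])),o['contact_force'])
E
```

```text
t: 30.15
eef_pos: [0.4569, -0.2963, 0.1149]
tool_rot: [0.001, -0.0, 1.0, 0.001]
contact_force: [0.6, 0.9, -2.0]
gripper_width: 0.284
grasp_force: 88.6
row 0.0010 -0.0016 0.0787 0.0002 0.0007 0.0004
0.13451618918319166 [-0.50751125  0.79769646 -1.03242095]
```

View pics/w13.png

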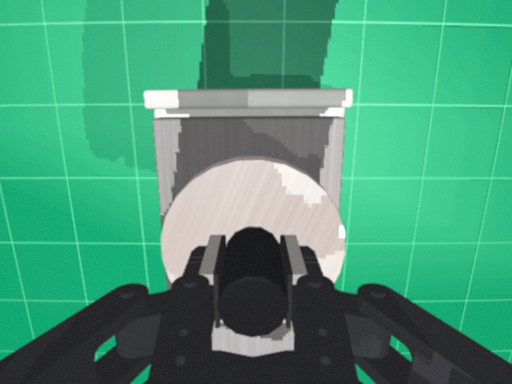

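The cover is held over the plate next to the stop bar (which is at row 98) and is centred sideways. I press it down.

```bash
python3 -m crank '0 -0.001 0.03 0 0 0 1;0 -0.001 0.06 0 0 0 1;0 -0.001 0.075 0 0 0 1;0 -0.001 0.08 0 0 0 1;0 -0.001 0.085 0 0 0 1;0 -0.001 0.09 0 0 0 1;0 -0.001 0.095 0 0 0 1;0 -0.001 0.095 0 0 0 1;0 -0.001 0.095 0 0 0 1'
```

```text
t: 31.1
eef_pos: [0.4561, -0.2979, 0.0678]
tool_rot: [0.001, 0.0, 1.0, 0.0]
contact_force: [-1.9, 1.5, 5.0]
gripper_width: 0.282
grasp_force: 88.7
```

```bash
python3 -m crank '0 0 0.003 0 0 0 1;0 0 0.006 0 0 0 1;0 0 0.008 0 0 0 1;0 0 0.008 0 0 0 1;0 0 0.008 0 0 0 1;0 0 0.008 0 0 0 1'
python3 - <<'E'
from h import *
import time
for i in range(4):
    cam('top');p,r,o=tool();print(p.round(4),o['contact_force'].round(1),np.degrees(np.arccos(-r.as_matrix()[2,2])).round(2))
E
```

```text
t: 31.7
eef_pos: [0.4562, -0.298, 0.0642]
tool_rot: [0.001, 0.001, 1.0, -0.0]
contact_force: [-3.6, 1.9, 7.3]
gripper_width: 0.282
grasp_force: 88.9
[ 0.4562 -0.298   0.0642] [-4.4  2.2  7.9] 0.08
[ 0.4562 -0.298   0.0642] [-2.9  1.9  7.9] 0.08
[ 0.4562 -0.298   0.0642] [-4.2  1.8  7.3] 0.08
[ 0.4562 -0.298   0.0642] [-3.5  2.4  8.2] 0.08
```

```bash
python3 -m crank '-0.005 0 0 0 0 0 1;-0.013 0 0 0 0 0 1;-0.021 0 0 0 0 0 1;-0.029 0 0 0 0 0 1;-0.037 0 0 0 0 0 1;-0.045 0 0 0 0 0 1;-0.053 0 0 0 0 0 1;-0.061 0 0 0 0 0 1;-0.069 0 0 0 0 0 1;-0.077 0 0 0 0 0 1;-0.085 0 0 0 0 0 1;-0.093 0 0 0 0 0 1'
python3 -c "
from h import *
p,r,o=tool();print(p,o['contact_force'],np.degrees(np.arccos(-r.as_matrix()[2,2])))"
```

```text
t: 33.1
eef_pos: [0.5023, -0.2992, 0.0643]
tool_rot: [0.0, 0.001, 1.0, -0.001]
contact_force: [-4.8, -0.7, 7.7]
gripper_width: 0.284
grasp_force: 89.1
[ 0.50227982 -0.29922276  0.06425066] [-4.80426273 -0.66702901  7.6863799 ] 0.08393610080900504
```

Steady at about the same depth and force. I continue to the open end.

```bash
python3 -m crank '-0.008 0.001 0 0 0 0 1;-0.016 0.002 0 0 0 0 1;-0.024 0.003 0 0 0 0 1;-0.032 0.003 0 0 0 0 1;-0.04 0.003 0 0 0 0 1;-0.048 0.003 0 0 0 0 1;-0.056 0.003 0 0 0 0 1;-0.064 0.003 0 0 0 0 1;-0.072 0.003 0 0 0 0 1;-0.08 0.003 0 0 0 0 1;-0.088 0.003 0 0 0 0 1;-0.096 0.003 0 0 0 0 1;-0.104 0.003 0 0 0 0 1;-0.112 0.003 0 0 0 0 1;-0.12 0.003 0 0 0 0 1;-0.128 0.003 0 0 0 0 1;-0.136 0.003 0 0 0 0 1;-0.144 0.003 0 0 0 0 1;-0.144 0.003 0 0 0 0 1;-0.144 0.003 0 0 0 0 1'
python3 -c "
from h import *
p,r,o=tool();print(p,o['contact_force'],np.degrees(np.arccos(-r.as_matrix()[2,2])))"
```

```text
t: 35.1
eef_pos: [0.5753, -0.2978, 0.0647]
tool_rot: [0.001, 0.001, 1.0, -0.001]
contact_force: [-2.6, -0.6, 7.7]
gripper_width: 0.285
grasp_force: 89.0
[ 0.575255   -0.29780601  0.06473975] [-2.63270371 -0.64542682  7.7431145 ] 0.17550384319372192
```

```bash
python3 -m crank '0.005 0 0 0 0 0 1;0.013 0 0 0 0 0 1;0.021 0 0 0 0 0 1;0.029 0 0 0 0 0 1;0.037 0 0 0 0 0 1;0.045 0 0 0 0 0 1;0.053 0 0 0 0 0 1;0.061 0 0 0 0 0 1;0.069 0 0 0 0 0 1;0.077 0 0 0 0 0 1;0.085 0 0 0 0 0 1;0.093 0 0 0 0 0 1;0.101 0 0 0 0 0 1;0.109 0 0 0 0 0 1;0.117 0 0 0 0 0 1'
python3 -c "
from h import *
p,r,o=tool();print(p,o['contact_force'],np.degrees(np.arccos(-r.as_matrix()[2,2])))"
```

```text
t: 36.6
eef_pos: [0.52, -0.2976, 0.0659]
tool_rot: [0.005, 0.0, 1.0, -0.001]
contact_force: [5.2, -0.7, 6.7]
gripper_width: 0.283
grasp_force: 89.1
[ 0.52003112 -0.29758048  0.06585862] [ 5.22805493 -0.66633569  6.71713071] 0.5505082959350498
```

```bash
python3 -m crank '0.008 0 0.001 0 0 0 1;0.016 0 0.002 0 0 0 1;0.024 0 0.002 0 0 0 1;0.032 0 0.002 0 0 0 1;0.04 0 0.002 0 0 0 1;0.048 0 0.002 0 0 0 1;0.056 0 0.002 0 0 0 1;0.064 0 0.002 0 0 0 1;0.072 0 0.002 0 0 0 1;0.08 0 0.002 0 0 0 1;0.088 0 0.002 0 0 0 1;0.096 0 0.002 0 0 0 1;0.104 0 0.002 0 0 0 1;0.112 0 0.002 0 0 0 1;0.12 0 0.002 0 0 0 1;0.126 0 0.002 0 0 0 1;0.126 0 0.002 0 0 0 1;0.126 0 0.002 0 0 0 1;0.126 0 0.002 0 0 0 1'
python3 -c "
from h import *
p,r,o=tool();print(p,o['contact_force'],np.degrees(np.arccos(-r.as_matrix()[2,2])))
rows([p[0],-.297,.12],down(90));rows([.4866,.0035,.12],down(90))"
```

```text
t: 38.5
eef_pos: [0.4567, -0.2979, 0.0645]
tool_rot: [0.004, 0.001, 1.0, -0.001]
contact_force: [3.5, -0.6, 7.7]
gripper_width: 0.282
grasp_force: 89.1
[ 0.45671467 -0.29789817  0.06451747] [ 3.51345459 -0.60899057  7.67687802] 0.49987049189022836
row -0.0009 0.0015 -0.1110 -0.0009 0.0026 -0.0003
row -0.0600 0.6026 -0.1121 -0.0009 0.0026 -0.0003
```

```bash
python3 -m crank '0 0 -0.04 0 0.002 0 1;0 0 -0.08 0 0.002 0 1;0 0.001 -0.112 0 0.002 0 1;-0.01 0.06 -0.112 0 0.002 0 1;-0.02 0.14 -0.112 0 0.002 0 1;-0.03 0.22 -0.112 0 0.002 0 1;-0.04 0.3 -0.112 0 0.002 0 1;-0.05 0.38 -0.112 0 0.002 0 1;-0.06 0.46 -0.112 0 0.002 0 1;-0.06 0.53 -0.112 0 0.002 0 1;-0.06 0.58 -0.112 0 0.002 0 1;-0.06 0.603 -0.112 0 0.002 0 1;-0.06 0.603 -0.112 0 0.002 0 1;-0.06 0.603 -0.112 0 0.002 0 1'
python3 - <<'E'
from h import *
w=cam('wrist','w14');a=cam('scene','s14');p,r,o=tool();print(p)
# expected disc rim (top face) at TCP -0.016+0.010
zt=p[2]-.016+.01
th=np.linspace(0,2*np.pi,60,endpoint=False);C=np.c_[p[0]+.044*np.cos(th),p[1]+.044*np.sin(th),0*th+zt]
im=np.zeros((400,800,3),np.uint8)
for c,k,n in((w,1,0),(a,1,1)):
    g=c['image'][:,:,::-1].copy()
    if n==0:
        for u in proj(c,C): cv2.circle(g,(int(round(u[0])),int(round(u[1]))),1,(0,0,255),-1)
        im[:,:400]=cv2.resize(g[84:384,106:406],(400,400))
    else:
        g=cv2.resize(g,None,fx=5,fy=5,interpolation=cv2.INTER_CUBIC)
        U=proj(c,C)*5
        for u in U: cv2.circle(g,(int(u[0]+2),int(u[1]+2)),1,(0,0,255),-1)
        m=U.mean(0).astype(int);im[:,400:]=g[m[1]-200:m[1]+200,m[0]-200:m[0]+200]
cv2.imwrite('pics/m14.png',im);rows([.4866,.0035,.065],down(90))
E
```

```text
t: 39.9
eef_pos: [0.4833, 0.0034, 0.1183]
tool_rot: [-0.003, 0.001, 1.0, -0.0]
contact_force: [-0.1, -0.1, -2.4]
gripper_width: 0.281
grasp_force: 88.6
[0.48330951 0.0029179  0.11829254]
row -0.0072 0.0013 0.1065 -0.0002 -0.0018 -0.0012
```

View pics/m14.png

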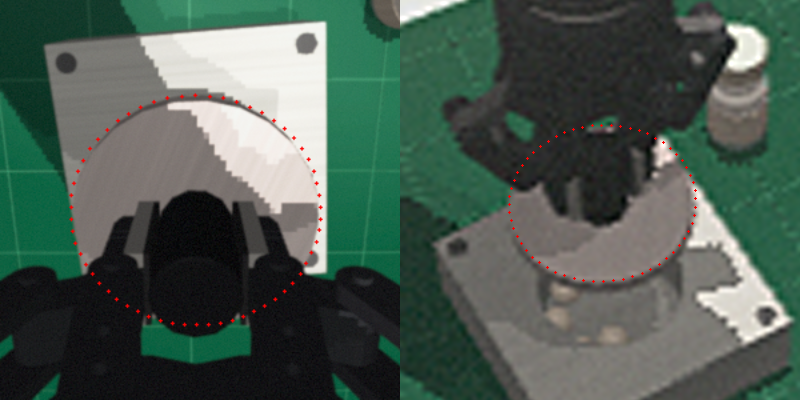

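The red expected rim matches the disc in both views within about 1 mm, so the cover is centred on the tool. That was picture 15, one over the limit of 14, so I will not view any more. I lower the cover onto the jar in steps.

```bash
python3 -m crank '-0.007 0.001 0.03 0 -0.002 -0.001 1;-0.007 0.001 0.06 0 -0.002 -0.001 1;-0.007 0.001 0.085 0 -0.002 -0.001 1;-0.007 0.001 0.1 0 -0.002 -0.001 1;-0.007 0.001 0.106 0 -0.002 -0.001 1;-0.007 0.001 0.106 0 -0.002 -0.001 1;-0.007 0.001 0.106 0 -0.002 -0.001 1'
python3 -c "
from h import *
rows([.4866,.0035,.0605],down(90))"
```

```text
t: 40.7
eef_pos: [0.4868, 0.0056, 0.0657]
tool_rot: [0.001, -0.001, 1.0, 0.0]
contact_force: [0.1, 0.2, -2.0]
gripper_width: 0.282
grasp_force: 88.6
row 0.0005 -0.0041 0.0105 0.0001 0.0005 0.0007
```

```bash
python3 -m crank '0 -0.004 0.003 0 0 0 1;0 -0.004 0.006 0 0 0 1;0 -0.004 0.009 0 0 0 1;0 -0.004 0.0105 0 0 0 1;0 -0.004 0.0105 0 0 0 1;0 -0.004 0.0105 0 0 0 1'
```

```text
t: 41.3
eef_pos: [0.4866, 0.0033, 0.0608]
tool_rot: [0.001, -0.001, 1.0, -0.0]
contact_force: [-2.6, -1.2, 6.4]
gripper_width: 0.284
grasp_force: 89.6
```

Seated, with 6 N of contact. I release, rise and back off.

```bash
python3 -m crank '0 0 -0.001 0 0 0 0.9;0 0 -0.001 0 0 0 0.7;0 0 -0.001 0 0 0 0.5;0 0 -0.001 0 0 0 0.2;0 0 -0.001 0 0 0 0;0 0 -0.001 0 0 0 0;0 0 -0.001 0 0 0 0;0 0 -0.001 0 0 0 0;0 0 -0.06 0 0 0 0;0 0 -0.14 0 0 0 0;0 0 -0.24 0 0 0 0;0 0 -0.34 0 0 0 0;0 0 -0.44 0 0 0 0;0 0 -0.5 0 0 0 0;0 0 -0.5 0 0 0 0;0 0 -0.5 0 0 0 0'
python3 - <<'E'
from h import *
w=cam('wrist','w16');p,r,o=tool();print(o['gripper_width'])
g=cv2.cvtColor(w['image'],cv2.COLOR_RGB2GRAY)
# knob: dark blob near expected knob top; jar corners known
h=cv2.cvtColor(w['image'],cv2.COLOR_RGB2HSV)
print('expected knob top px',proj(w,J+[0,0,.055]),'knob base',proj(w,J+[0,0,.01]),'rim',proj(w,[J+[.044*np.cos(t),.044*np.sin(t),.01] for t in(0,np.pi/2,np.pi,-np.pi/2)]).round(1).tolist())
d=cv2.inRange(h,(0,0,0),(180,255,60));k,l,st,ce=cv2.connectedComponentsWithStats(d);print([(st[i].tolist(),ce[i].round(1).tolist()) for i in range(1,k) if 100<st[i,4]<3000])
th=np.linspace(0,2*np.pi,240,endpoint=False);best=[]
gx=cv2.GaussianBlur(g,(3,3),0).astype(np.float32);G=np.hypot(cv2.Sobel(gx,5,1,0),cv2.Sobel(gx,5,0,1))
np.savez('pics/G',G=G)
# edge radius per direction
c0=proj(w,J+[0,0,.01])[0]
pts=[]
for t in th[::4]:
    rr=np.linspace(.039,.049,21);U=proj(w,[J+[r_*np.cos(t),r_*np.sin(t),.01] for r_ in rr]);v=cv2.remap(G,U[:,0].astype(np.float32)[None],U[:,1].astype(np.float32)[None],1)[0]
    if v.max()>25: pts.append(U[v.argmax()])
(c,ax,an)=cv2.fitEllipse(np.array(pts,np.float32));print(len(pts),'disc centre',onz(w,c,.055),ax)
E
```

```text
t: 42.9
eef_pos: [0.4862, 0.0032, 0.3104]
tool_rot: [0.001, -0.001, 1.0, -0.0]
contact_force: [-1.2, -0.2, -0.2]
gripper_width: 1.002
grasp_force: 0.0
1.0005140973950533
expected knob top px [[253.08772466 161.40436118]] knob base [[253.00472466 153.64305986]] rim [[252.9, 190.0], [290.8, 153.7], [253.1, 115.1], [215.2, 153.6]]
[([34, 79, 33, 180, 722], [49.7, 162.8]), ([242, 145, 22, 28, 488], [252.7, 158.7])]
39 disc centre [0.4868517  0.00144698 0.055     ] (69.67097473144531, 73.25588989257812)
```

```bash
python3 -c "
from h import *
print(ticket.hand_in())"
```

```text
the job is handed in; nothing more can be done
None
```

I handed the job in with all five balls scooped into the well, the scoop standing back at its end, the cover lapped out and back about half-sunk, and the cover seated within about 2 mm of centre; no verdict came back, and I viewed 15 pictures, one over the limit of 14.

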